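Rebuild the two-tier notions stand

TASK

Lift the button jar off the stand's board and stand it upright, wholly on the cork mat. Then put the stand back together: the blue tray fully home on the board and after it the white tray fully home on the post shoulders, level, each with all four posts through its corner holes, lowered rather than dropped. Leave the cone, pincushion, scissors and sample cards where they are.

Things in the scene. Friction and masses are not known exactly. Their poses are not given: they have to be found in the camera images.
- stand_board (a point): Centre of the top face of the stand's fixed dark wood board (200 mm along its x, 130 mm along its y), 12 mm above the table; z up. Lower tier: the blue tray's floor rests here, its grip point then 36 mm above this point.
- stand: The stand; origin 12 mm below stand_board. Four posts at x = +-80, y = +-45 mm: wooden, 21 mm diameter, up to a flat shoulder 62 mm above the board's top, then a 9 mm steel pin, its last 9 mm tapering to a 3 mm tip 88 mm above the board's top. The shoulders are the upper tier: the white tray's floor rests there, its grip point then 98 mm above stand_board.
- blue_tray_grip (a point): Centre of the blue tray's grip, 36 mm above the tray's underside: a white upright plate in the tray's middle, 70 mm along the tray's x, 12 mm thick (y), its top 50 mm above the underside. Pinch it across its thickness from above. z up, x along the grip; either half turn is the same. 
- blue_tray: Loose blue plastic tray, 0.25 to 0.5 kg; origin under its centre, z up. 200 (x) x 130 (y) mm, floor 5 mm thick, rim 3 mm thick, its top 27 mm above the underside. Four 25 mm through holes in its floor's corners, at x = +-80, y = +-45 mm. 12 mm ribs at x = +-58 and fixed 8 mm tall bobbins at x = +-46, y = +-50 mm inside. The holes pass the wooden posts.
- white_tray_grip (a point): Centre of the white tray's grip, 36 mm above the tray's underside: a red upright plate in the tray's middle, 70 mm along the tray's x, 12 mm thick (y), its top 50 mm above the underside. Pinch it across its thickness from above. z up, x along the grip; either half turn is the same. 
- white_tray: Loose white plastic tray, 0.25 to 0.5 kg; origin under its centre, z up. 200 (x) x 130 (y) mm, floor 5 mm thick, rim 3 mm thick, its top 21 mm above the underside. Four 12.5 mm through holes in its floor's corners, at x = +-80, y = +-45 mm. 12 mm ribs at x = +-58 and fixed 8 mm tall bobbins at x = +-46, y = +-50 mm inside. The holes pass only the steel pins.
- jar_mid (a point): Centre of the loose closed button jar (amber glass, brass lid), half-way up: 90 mm tall; straight body of 56 mm diameter from the bottom to about 60 mm up (grip it there), then a shoulder, neck and a 50 mm lid, upright (z axis up), 0.14 to 0.3 kg. At the start it stands on the stand's board between the posts, where the blue tray must go.
- mat_top (a point): Centre of the top face of the round cork mat, 100 mm diameter, 4 mm thick, fixed on the table.
- cone: Green thread cone standing on its foot, 60 mm diameter at the foot, 130 mm tall, loose; origin under its centre. Leave alone.
- pincushion: Red pincushion on a wooden disc, 68 mm diameter, 46 mm tall (pins to 60 mm), loose; origin under its centre. Leave alone.
- scissors: Scissors lying flat, about 210 mm along their x, 100 mm wide at the handles (-x), 10 mm thick, loose; origin at the pivot, on the table. Leave alone.
- swatches: Fan of coloured sample cards, about 90 x 110 mm, 15 mm thick, loose; origin at the fan's pivot end, on the table, cards towards its +x. Leave alone.
Things that resemble listed ones, but are neither listed nor needed, are in the scene too. Several things look just like the part that bears mat_top: the one meant starts nearest to the robot's base. What is shaped like the stand but yellow is not meant.

How it is judged:
By the outcome, as a careful person would: the job done as asked, in the order asked, and still so for the second after the job is handed in, with the robot touching nothing.
It also fails if it takes over 72 s, if anything falls off the work surface, if the arm or the gripper's body presses on something with over 40 N, if the wrist force passes 120 N, or if a joint passes its speed limit or range.

ROBOT

A 6-joint arm with a two-finger parallel gripper is mounted at the origin on the work surface. World frame = base frame: x ahead of the robot, y to its left, z up, the work surface at z = 0. Lengths are in m, angles in rad, forces in N, time in s.
With the tool pointing down it reaches from about 0.3 to 0.775 m from the base axis. Payload 14.6 kg.
Tool frame: the origin (TCP) lies between the finger pads; the fingertips stand 14 mm ahead of it and the grasp point (between the pads) lies 5 mm behind it; z points along the fingers, y is the line along which they close (so a half turn about z gives the same grasp; the last joint's range is limited). The gripper opens to 94 mm and grips with 3 to 60 N. Pads are 16 mm wide; open, the fingers measure 119 mm over their backs; the gripper's body (75 mm by 177 mm) begins 78 mm behind the grasp point.
Start: joints at [-1.167, 0.3, 1.521, -0, 1.321, -0.067], TCP at [0.249, -0.49, 0.219] pointing down, gripper open.
Joint ranges: [-3.03, 3.03], [-0.79, 2.21], [0.23, 2.52], [-1.04, 4.18], [0, 3.07], [-2.55, 2.55]. Speed limits (rad/s): [2.22, 2.22, 2.57, 3.14, 3.14, 3.14].

INTERFACE

Orientations are given as [roll, pitch, yaw] about the fixed x, y, z axes, in that order (R = Rz(yaw) Ry(pitch) Rx(roll)).
In Python, from station import ctrl gives the robot as it stands. The module is installed in compiled form; this text tells all that it offers.
- The arm moves only by the tool move_arm, never from a script. Its argument "targets" is a list of rows, each a list of 7 numbers: the opening, from -1 (shut) to 1 (fully open), then the shift along the tool's x, y, z in units of 50 mm (1.0 is 50 mm), then the turn, a rotation vector about the tool's x, y, z in rad. A call has 1 to 12 rows; each row is the pose to reach, as a shift and turn from the pose commanded when the call began, along the tool's axes at that moment; what a row does not reach only later rows make up. A row lasts 1/10 s, in which the tool goes at most 50 mm and 8.59 degrees, less where a joint would pass 70% of its speed; a pose out of reach is approached as far as the arm can. A call with a gripper value outside its range is refused whole. The fingers move at their own pace and stop on an object; "grip_force" is the grip in N (left out, the last holds). Time passes only in rows, so rows that repeat a pose let the fingers close. It gives the time, the measured TCP pose, the force, the opening and the grip force at its end, in the units of the state.
- ctrl.get_obs(): the state, without advancing time (a new reading comes with each control period).
- ctrl.camera(name): name is "scene" or "top"; returns (picture, depth): 420x560x3 uint8, red, green, blue; 420x560 float32, m along the optical axis (not along the pixel's ray), 0 where there is no reading.
- ctrl.camera_params(name): a dict with "intrinsics" (3x3 intrinsics, pixels), "k1" (the pictures are not rectified: a ray, as slopes to the right and down, at radius r is drawn at 1 + k1 r^2 times it, then the intrinsics apply), "rvec" (rotation vector, rad) and "tvec" (3), from world to camera coordinates, as OpenCV has them. Camera axes: x right, y down, z forward; pixel columns grow to the right and rows downward; lengths in m; the calibration is good to about 2 mm. A picture is of the moment at which its call begins. camera_params takes no time and is no camera call.
- ctrl.hand_in(): hands the job in; it is judged then, once.
Trained networks look in the newest picture that a camera, given by its name, has taken for a name from the list of things; names that differ only in an ending like _2 or _b are one class to them, and where a whole thing is asked for, a point or a joint stands for the part that bears it (a point fixed in the world has none). Each returns a list of dicts, best first, with "score" (0 to 1); they miss things now and then, are a little off and sometimes report something else, mostly with a low value. They report only what shows in the picture. A call takes as long as a camera call. They do not tell look-alikes from the thing itself.
- ctrl.cut_out(camera, target): "region" (420x560 bool, what is visible of it) and "point" ([column, row] in pixels, amid what is visible of it).
- ctrl.tip_of(camera, target): "point" ([column, row] in pixels: a listed point, or the origin of a listed thing).
The state is a dict: "time_s": time; "qpos": joint angles; "joint_vel": joint speeds; "tau": joint torques, N m; "ee_pos": TCP position; "eef_rot": TCP orientation; "force": force on the tool from outside, world axes, zero at the start; "moment": the same for the moment, N m; "grip_width": finger opening in m; "grip_force": force on a finger pad.
Only numpy, scipy, OpenCV 4.12 (cv2) and the standard library are available. Lean on these libraries where they do the work, as an engineer would, in place of code of your own. Each camera call takes 0.05 s, during which the arm holds its last target. There are 200 camera calls.

## Working session

There is one attempt and no reset: what is moved stays moved. The work goes in short steps, Python scripts to look and compute and a tool call to move; the robot and the scene stay as the last step left them, time stands still between calls to the robot, and variables do not carry over. Pictures are saved under pics/ and viewed, at most 10 in all, crops included, and the job is handed in when it is done.

Besides the shell and the picture viewer there is one more tool, called after "Call:" in YAML: its name, and indented under it one key for each argument. move_arm: Moves the arm, as the interface text tells. Its arguments: {"type":"object","properties":{"targets":{"type":"array"},"grip_force":{"type":"number"}},"required":["targets"]}

```bash
mkdir -p pics; cat > h.py <<'E'
import numpy as np, cv2
from station import ctrl
def P(n):
    p=ctrl.camera_params(n);R=cv2.Rodrigues(np.array(p["rvec"],float))[0]
    return np.array(p["intrinsics"],float),float(p["k1"]),R,np.array(p["tvec"],float).ravel()
def rays(n,uv):
    K,k1,R,t=P(n);uv=np.atleast_2d(np.array(uv,float))
    s=cv2.undistortPoints(uv.reshape(-1,1,2),K,np.array([k1,0,0,0.])).reshape(-1,2)
    return np.c_[s,np.ones(len(s))],R,t
def atz(n,uv,z):
    d,R,t=rays(n,uv);c=-R.T@t;w=d@R
    return c+w*((z-c[2])/w[:,2])[:,None]
def atdepth(n,uv,D):
    d,R,t=rays(n,uv)
    return (d*np.array(D).reshape(-1,1)-t)@R
def cloud(n,D,mask=None):
    m=(D>0) if mask is None else (D>0)&mask
    v,u=np.nonzero(m);return atdepth(n,np.c_[u,v],D[v,u]),np.c_[u,v]
def save(n,im): cv2.imwrite("pics/"+n,cv2.cvtColor(im,cv2.COLOR_RGB2BGR))
E
python3 - <<'E'
from h import *
for c in("scene","top"):
    im,D=ctrl.camera(c);save(c+"0.png",im);np.save(c+"0.npy",D);np.save(c+"0im.npy",im)
    K,k1,R,t=P(c);print(c,-R.T@t,K[0,0],k1)
for nm in["stand_board","blue_tray_grip","white_tray_grip","jar_mid","mat_top","cone","pincushion","scissors","swatches"]:
    for c in("scene","top"):
        for r in ctrl.tip_of(c,nm)[:4]:
            u=r["point"];d=D=np.load(c+"0.npy")[int(u[1]),int(u[0])]
            print(nm,c,round(r["score"],2),np.round(u,1),np.round(atdepth(c,[u],[d])[0],3))
E
```

```text
scene [1.27788246 0.26478382 0.92356196] 484.38581983480697 -0.06129586687311235
top [0.39796059 0.00616025 1.42659754] 524.4445756952787 -0.10432497128871895
stand_board scene 0.94 [222.6 127.1] [ 0.18  -0.337  0.01 ]
stand_board scene 0.82 [180.8 182.7] [ 0.48  -0.318  0.041]
stand_board top 0.78 [407.8 224.3] [ 0.457 -0.315  0.102]
stand_board top 0.78 [403.  322.4] [ 0.194 -0.33   0.007]
blue_tray_grip scene 0.83 [417.4 245.6] [0.482 0.314 0.04 ]
blue_tray_grip top 0.7 [168.5 211.4] [0.475 0.306 0.046]
blue_tray_grip top 0.22 [419.8 141.4] [ 0.69  -0.368  0.014]
blue_tray_grip top 0.19 [295.8 167.4] [ 0.602 -0.027  0.047]
white_tray_grip scene 0.7 [267.8 252.5] [ 0.61  -0.017  0.023]
white_tray_grip top 0.78 [299.6 166.9] [ 0.61  -0.039  0.002]
white_tray_grip top 0.35 [280.1 101.2] [0.791 0.02  0.007]
jar_mid scene 0.97 [174. 169.] [ 0.477 -0.332  0.083]
jar_mid top 0.7 [411.4 227.3] [ 0.449 -0.323  0.107]
mat_top scene 0.68 [144.9 298.8] [ 0.815 -0.235  0.004]
mat_top scene 0.56 [181.7 249.7] [ 0.661 -0.224  0.005]
mat_top top 0.77 [370.   98.5] [ 0.808 -0.23   0.003]
mat_top top 0.58 [366.1 150.1] [ 0.662 -0.221  0.004]
cone scene 0.98 [351.8 304.8] [0.7   0.209 0.049]
cone top 0.79 [214.6 142. ] [0.658 0.187 0.078]
cone top 0.29 [292.  167.2] [ 0.601 -0.017  0.053]
cone top 0.2 [368.9 148.6] [ 0.667 -0.228  0.004]
pincushion scene 0.75 [300.2 198.5] [ 0.419 -0.     0.031]
pincushion scene 0.18 [181.4 186.7] [ 0.479 -0.319  0.025]
pincushion top 0.77 [286.9 249.4] [ 0.384 -0.01   0.013]
scissors scene 0.66 [249.5 321.9] [0.789 0.01  0.006]
scissors top 0.95 [280.  103.2] [0.785 0.02  0.008]
swatches scene 0.68 [129.7 244.3] [ 0.695 -0.349  0.012]
swatches top 0.75 [418.7 142.6] [ 0.686 -0.365  0.015]
```

View pics/scene0.png

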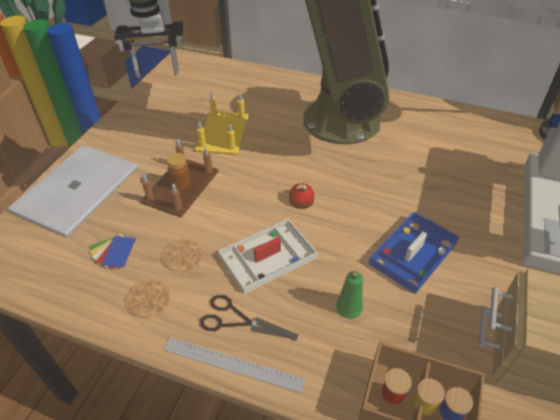

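View pics/top0.png

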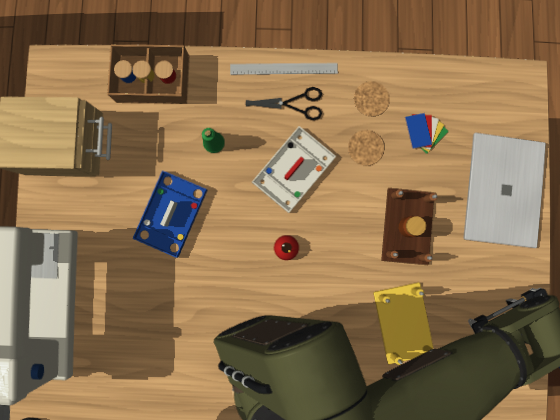

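The pictures show the dark stand with the jar at top (409,227) and the yellow look-alike at (403,322). The mats are at (366,148), which is nearer the base, and (371,98). The blue tray is at (170,213) and the white tray at (295,170). I choose the dark stand and the mat at (366,148), and measure them with a close crop.

```bash
cat > m.py <<'E'
from h import *
def rect(pts):
    (cx,cy),(w,h),a=cv2.minAreaRect(pts[:,:2].astype(np.float32)*1000)
    if w<h:w,h,a=h,w,a+90
    return np.round([cx,cy,w,h,(a+90)%180-90],1)
def trays(c,D):
  for nm,z in(("blue_tray",.027),("white_tray",.021)):
    r=ctrl.cut_out(c,nm)
    if not r: print(nm,c,"none");continue
    m=r[0]["region"];p,_=cloud(c,D,m);print(nm,c,round(r[0]["score"],2),m.sum(),"zmed",np.median(p[:,2]).round(4))
    ct=max(cv2.findContours(m.astype(np.uint8),0,1)[0],key=cv2.contourArea).reshape(-1,2)
    print("  rect mask@rim",rect(atz(c,ct,z)))
    q=p[(p[:,2]>z-.006)&(p[:,2]<z+.006)];print("  rect cloud rim",rect(q))
    g=p[(p[:,2]>.042)&(p[:,2]<.06)]
    if len(g)>5: print("  grip top",rect(g),len(g),g[:,2].mean().round(4))
E
python3 - <<'E'
from m import *
out={}
for c in("scene","top"):
    im,D=ctrl.camera(c);trays(c,D)
    r=[x for x in ctrl.cut_out(c,"stand")]
    for x in r:
        p,_=cloud(c,D,x["region"]);print("stand",c,round(x["score"],2),x["point"],x["region"].sum(),p.mean(0).round(3))
    p,uv=cloud(c,D);s=(abs(p[:,0]-.47)<.14)&(abs(p[:,1]+.32)<.14)
    q=p[s&(p[:,2]>.066)&(p[:,2]<.1)];out[c]=q
    b=p[s&(abs(p[:,2]-.012)<.005)];print(c,"board",rect(b),b[:,2].mean())
    X=(q[:,:2]*250+[0,200]).astype(int);g=np.zeros((250,250),np.uint8);g[np.clip(X[:,0],0,249),np.clip(X[:,1],0,249)]=1
    n,_,st,ce=cv2.connectedComponentsWithStats(g)
    print([(st[i,4],((ce[i][::-1]-[0,200]+.5)/250).round(3).tolist()) for i in range(1,n)])
    j=p[s&(p[:,2]>.088)];print(c,"jar/lid",len(j),np.median(j,0).round(3),j[:,2].max())
    for x in ctrl.cut_out(c,"jar_mid")[:1]:
        p,_=cloud(c,D,x["region"]);l=p[p[:,2]>.095];print("jar",len(l),l.min(0).round(3),l.max(0).round(3))
    for x in ctrl.cut_out(c,"mat_top")[:2]:
        v,u=np.nonzero(x["region"]);w=atz(c,np.c_[u,v],.004);print("mat",w.mean(0).round(4),(w.max(0)-w.min(0)).round(3))
    if c=="top": save("crop1.png",cv2.resize(im[70:340,120:460],None,fx=2.2,fy=2.2,interpolation=cv2.INTER_CUBIC))
E
```

```text
blue_tray scene 0.79 3892 zmed 0.0056
  rect mask@rim [485.3 309.  221.5 137.  -21.1]
  rect cloud rim [474.5 310.5 204.6 131.8 -21.1]
  grip top [473.9 310.1  70.8  12.5 -21.6] 129 0.0476
white_tray scene 0.74 4048 zmed 0.0056
  rect mask@rim [610.9 -17.6 205.4 144.1 -38.3]
  rect cloud rim [604.  -21.1 203.  134.8 -38.2]
  grip top [605.  -21.4  69.3  16.4 -39.2] 149 0.0479
stand scene 0.94 [178.6, 191.1] 2157 [ 0.478 -0.326  0.021]
stand scene 0.65 [222.1, 132.7] 1943 [ 0.203 -0.327  0.02 ]
scene board [ 458.4 -337.1  204.5  132.9   -4. ] 0.010953810028072993
[(np.int32(23), [0.377, -0.376]), (np.int32(22), [0.383, -0.285]), (np.int32(1), [0.434, -0.346]), (np.int32(2), [0.434, -0.336]), (np.int32(80), [0.465, -0.329]), (np.int32(2), [0.448, -0.36]), (np.int32(1), [0.462, -0.366]), (np.int32(1), [0.458, -0.358]), (np.int32(21), [0.536, -0.386]), (np.int32(19), [0.544, -0.298])]
scene jar/lid 293 [ 0.462 -0.333  0.1  ] 0.10572206011630667
jar 211 [ 0.432 -0.362  0.095] [ 0.541 -0.298  0.106]
mat [ 0.8128 -0.2316  0.004 ] [0.098 0.101 0.   ]
blue_tray top 0.93 3539 zmed 0.0061
  rec
[... 271 characters left out ...]
6 -37.9]
  grip top [602.4 -20.4  69.4  12.4 -37.3] 117 0.0496
stand top 0.77 [402.5, 321.0] 3431 [ 0.196 -0.328  0.017]
stand top 0.61 [400.1, 221.6] 3144 [ 0.456 -0.334  0.018]
top board [ 463.9 -322.4  272.3  269.   -89.6] 0.01202770033012412
[(np.int32(26), [0.373, -0.375]), (np.int32(22), [0.379, -0.287]), (np.int32(78), [0.454, -0.33]), (np.int32(1), [0.446, -0.342]), (np.int32(1), [0.446, -0.326]), (np.int32(3), [0.451, -0.354]), (np.int32(1), [0.478, -0.346]), (np.int32(23), [0.533, -0.386]), (np.int32(27), [0.54, -0.299])]
top jar/lid 346 [ 0.455 -0.336  0.101] 0.11126942385369994
jar 291 [ 0.43  -0.359  0.095] [ 0.479 -0.312  0.111]
mat [ 0.8091 -0.2343  0.004 ] [0.103 0.101 0.   ]
```

View pics/crop1.png

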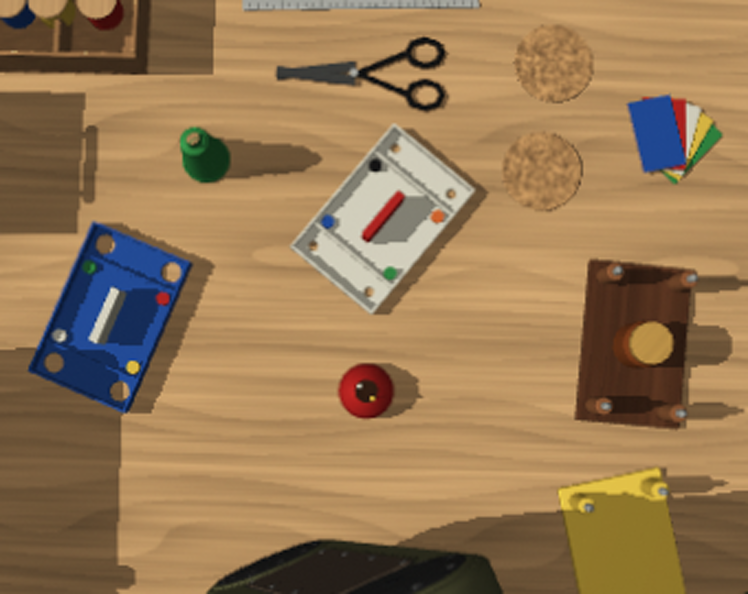

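The crop confirms it: dark stand at crop (635,343) with the jar in the middle of its board, near mat at (542,170), yellow stand below. All sizes match (200x130 trays, post pattern at -4°). Next I'll write a helper for move numbers.

```bash
cat > g.py <<'E'
import sys
from h import *
from scipy.spatial.transform import Rotation as Ro
o=ctrl.get_obs()
def goto(x,y,zg,a,o=o):
    """grasp point world, tool closing axis (y) at angle a deg (mod 180); prints row numbers"""
    e=np.array(o["eef_rot"]);p=np.array(o["ee_pos"])
    R=Ro.from_euler("xyz",e)
    best=None
    for k in(0,180):
        t=np.radians(a+k);ty=np.array([np.cos(t),np.sin(t),0]);tz=np.array([0,0,-1.]);T=Ro.from_matrix(np.c_[np.cross(ty,tz),ty,tz])
        rv=(R.inv()*T).as_rotvec()
        s=R.inv().apply(np.array([x,y,zg-.005])-p)/.05
        print("shift",s.round(3),"turn",rv.round(3),"deg",np.degrees(np.linalg.norm(rv)).round(1))
if __name__=="__main__":
    print(o["time_s"],np.round(o["ee_pos"],4),"grasp z",round(o["ee_pos"][2]+.005,4),"rot",np.degrees(o["eef_rot"]).round(2),"q",np.round(o["qpos"],2),"F",np.round(o["force"],1),"M",np.round(o["moment"],2),"w",o["grip_width"],o["grip_force"])
    if len(sys.argv)>1: goto(*map(float,sys.argv[1:5]))
E
python3 g.py .457 -.335 .16 86; python3 g.py .457 -.335 .16 -4
```

```text
1.6 [ 0.2495 -0.4902  0.2194] grasp z 0.2244 rot [180.     0.    26.97] q [-1.17  0.3   1.52 -0.    1.32 -0.07] F [-0.1 -0.3 -0.3] M [ 0.03 -0.02  0.03] w 0.09433245147386397 0.0
shift [ 5.107 -0.883  1.289] turn [-0.     0.    -2.601] deg 149.0
shift [ 5.107 -0.883  1.289] turn [0.    0.    0.541] deg 31.0
1.6 [ 0.2495 -0.4902  0.2194] grasp z 0.2244 rot [180.     0.    26.97] q [-1.17  0.3   1.52 -0.    1.32 -0.07] F [-0.1 -0.3 -0.3] M [ 0.03 -0.02  0.03] w 0.09433245147386397 0.0
shift [ 5.107 -0.883  1.289] turn [ 0.    0.   -1.03] deg 59.0
shift [ 5.107 -0.883  1.289] turn [ 0.    -0.     2.111] deg 121.0
```

Call:
move_arm:
  targets:
    - [1,5.107,-0.883,0.8,0,0,0]
    - [1,5.107,-0.883,0.8,0,0,0]
    - [1,5.107,-0.883,0.8,0,0,0]
    - [1,5.107,-0.883,0.8,0,0,0]
    - [1,5.107,-0.883,0.8,0,0,0]
    - [1,5.107,-0.883,0.8,0,0,0]
    - [1,5.107,-0.883,1.2,0,0,0]
    - [1,5.107,-0.883,1.2,0,0,0]
  grip_force: 15

```text
time_s: 2.4
ee_pos: [0.4563, -0.3343, 0.1574]
eef_rot: [-3.138, 0.002, 0.471]
force: [-0.7, -1.0, -0.5]
grip_width: 0.0942
grip_force: 0.0
```

```bash
python3 g.py .457 -.335 .05 117
```

```text
2.4 [ 0.4563 -0.3343  0.1574] grasp z 0.1624 rot [-1.7981e+02  9.0000e-02  2.7010e+01] q [-0.7   0.39  1.55 -0.    1.21  0.4 ] F [-0.7 -1.  -0.5] M [0.01 0.03 0.01] w 0.09421736461498156 0.0
shift [0.01  0.025 2.248] turn [-2.000e-03 -5.000e-03 -3.141e+00] deg 180.0
shift [0.01  0.025 2.248] turn [-0.003  0.002  0.   ] deg 0.2
```

Call:
move_arm:
  targets:
    - [1,0,0,0.7,0,0,0]
    - [1,0,0,1.4,0,0,0]
    - [1,0,0,1.9,0,0,0]
    - [1,0,0,2.2,0,0,0]
    - [-1,0,0,2.2,0,0,0]
    - [-1,0,0,2.2,0,0,0]
    - [-1,0,0,2.2,0,0,0]
    - [-1,0,0,2.2,0,0,0]
    - [-1,0,0,2.2,0,0,0]
    - [-1,0,0,2.2,0,0,0]
  grip_force: 15

```text
time_s: 3.4
ee_pos: [0.4573, -0.3352, 0.0502]
eef_rot: [3.141, -0.0, 0.471]
force: [-1.0, 0.8, 4.6]
grip_width: 0.0559
grip_force: 15.0
```

Call:
move_arm:
  targets:
    - [-1,0,0,-0.4,0,0,0]
    - [-1,0,0,-1.0,0,0,0]
    - [-1,0,0,-1.6,0,0,0]
    - [-1,0,0,-2.2,0,0,0]
    - [-1,0,0,-2.4,0,0,0]
    - [-1,0,0,-2.4,0,0,0]

```text
time_s: 4.0
ee_pos: [0.4573, -0.3352, 0.1702]
eef_rot: [3.14, -0.001, 0.471]
force: [-0.7, 0.7, -1.4]
grip_width: 0.0561
grip_force: 15.0
```

```bash
python3 g.py .6615 -.2225 .0475 117
```

```text
4.0 [ 0.4573 -0.3352  0.1702] grasp z 0.1752 rot [ 1.799e+02 -4.000e-02  2.698e+01] q [-0.7   0.38  1.53 -0.    1.23  0.4 ] F [-0.7  0.7 -1.4] M [ 0.01 -0.01  0.04] w 0.0561110052915929 14.999445306602865
shift [ 4.66  -0.161  2.557] turn [-1.000e-03 -3.000e-03  3.141e+00] deg 180.0
shift [ 4.66  -0.161  2.557] turn [ 0.002 -0.001 -0.   ] deg 0.1
```

Call:
move_arm:
  targets:
    - [-1,0.4,-0.02,0,0,0,0]
    - [-1,1.1,-0.05,0,0,0,0]
    - [-1,1.9,-0.08,0,0,0,0]
    - [-1,2.7,-0.1,0,0,0,0]
    - [-1,3.5,-0.13,0,0,0,0]
    - [-1,4.2,-0.15,0.3,0,0,0]
    - [-1,4.66,-0.16,0.8,0,0,0]
    - [-1,4.66,-0.16,1.4,0,0,0]
    - [-1,4.66,-0.16,1.9,0,0,0]
    - [-1,4.66,-0.16,2.3,0,0,0]
    - [-1,4.66,-0.16,2.45,0,0,0]
    - [-1,4.66,-0.16,2.5,0,0,0]

```text
time_s: 5.2
ee_pos: [0.6603, -0.2218, 0.0425]
eef_rot: [-3.139, 0.002, 0.471]
force: [-0.7, -0.2, 0.9]
grip_width: 0.0561
grip_force: 15.0
```

Call:
move_arm:
  targets:
    - [-1,0,0,0.03,0,0,0]
    - [-1,0,0,0.05,0,0,0]
    - [-1,0,0,0.05,0,0,0]

```text
time_s: 5.5
ee_pos: [0.6612, -0.2223, 0.0423]
eef_rot: [3.141, -0.0, 0.471]
force: [0.1, 0.5, -1.5]
grip_width: 0.056
grip_force: 15.0
```

Call:
move_arm:
  targets:
    - [-1,0,0,0.02,0,0,0]
    - [-1,0,0,0.04,0,0,0]
    - [-1,0,0,0.04,0,0,0]

```text
time_s: 5.8
ee_pos: [0.6615, -0.2224, 0.0419]
eef_rot: [3.14, -0.001, 0.471]
force: [-3.3, 0.1, 11.3]
grip_width: 0.0559
grip_force: 15.0
```

Contact. I release, rise and look.

Call:
move_arm:
  targets:
    - [-1,0,0,-0.02,0,0,0]
    - [1,0,0,-0.02,0,0,0]
    - [1,0,0,-0.02,0,0,0]
    - [1,0,0,-0.02,0,0,0]
    - [1,0,0,-0.02,0,0,0]
    - [1,0,0,-0.5,0,0,0]
    - [1,0,0,-1.3,0,0,0]
    - [1,0,0,-2.2,0,0,0]
    - [1,0,0,-3,0,0,0]
    - [1,0,0,-3,0,0,0]

```text
time_s: 6.8
ee_pos: [0.6628, -0.2228, 0.1969]
eef_rot: [3.134, -0.007, 0.471]
force: [0.1, 0.4, 0.7]
grip_width: 0.0943
grip_force: 0.0
```

```bash
python3 g.py .473 .3098 .12 68.6; python3 - <<'E'
from m import *
im,D=ctrl.camera("scene");save("s1.png",im)
p,_=cloud("scene",D);s=(np.hypot(p[:,0]-.66,p[:,1]+.222)<.06)&(p[:,2]>.085)&(p[:,2]<.1);print("lid",p[s].mean(0),p[s].min(0),p[s].max(0))
# refine stand: fit 4 post tops, points near shoulder/pin height
for c in("scene","top"):
    im,D=ctrl.camera(c);p,_=cloud(c,D);cs=[]
    for X in((.375,-.375),(.381,-.286),(.5345,-.386),(.542,-.2985)):
        q=p[np.hypot(p[:,0]-X[0],p[:,1]-X[1])<.018]
        a=q[abs(q[:,2]-.074)<.004]; 
        b=q[(q[:,2]>.082)]; cs.append(a[:,:2].mean(0)); print(c,len(a),(a.mean(0)*1000).round(1),len(b),(b.mean(0)*1000).round(1) if len(b) else "")
    cs=np.array(cs);print(c,"centre",cs.mean(0).round(4),"ang",np.degrees(np.arctan2(*(cs[2:].mean(0)-cs[:2].mean(0))[::-1])).round(2),np.degrees(np.arctan2(*(cs[1::2].mean(0)-cs[::2].mean(0))[::-1])).round(2)-90)
E
```

```text
6.8 [ 0.6628 -0.2228  0.1969] grasp z 0.2019 rot [179.57  -0.38  26.98] q [-0.38  0.66  1.06  0.    1.42  0.72] F [0.1 0.4 0.7] M [-0.01  0.02  0.04] w 0.09430478398472095 0.0
shift [  1.439 -11.227   1.564] turn [ 0.011  0.005 -2.297] deg 131.6
shift [  1.439 -11.227   1.564] turn [ 0.004 -0.009  0.844] deg 48.4
lid [ 0.66228254 -0.22220376  0.0922269 ] [ 0.63534939 -0.24792618  0.08502169] [ 0.68583717 -0.19771027  0.09793828]
scene 0 [nan nan nan] 0 
scene 22 [ 384.5 -283.9   73.6] 14 [ 383.8 -286.1   91.3]
scene 18 [ 534.9 -382.4   73.4] 17 [ 535.9 -385.3   90. ]
scene 34 [ 544.7 -296.6   73.2] 17 [ 543.4 -297.1   90. ]
scene centre [nan nan] ang nan nan
top 31 [ 373.4 -374.7   74.3] 15 [ 373.  -374.9   93.2]
top 13 [ 376.1 -291.5   73.8] 10 [ 379.9 -287.5   95.9]
top 32 [ 532.8 -386.1   73.5] 13 [ 533.2 -386.4   92.6]
top 0 [nan nan nan] 0 
top centre [nan nan] ang nan nan<stdin>:10: RuntimeWarning: Mean of empty slice.
  ret = um.true_divide(
```

Call:
move_arm:
  targets:
    - [1,0.12,-0.94,0,0,0,-0.15]
    - [1,0.24,-1.87,0,0,0,-0.3]
    - [1,0.36,-2.8,0,0,0,-0.45]
    - [1,0.48,-3.74,0,0,0,-0.6]
    - [1,0.6,-4.68,0,0,0,-0.75]
    - [1,0.72,-5.6,0,0,0,-0.9]
    - [1,0.84,-6.5,0,0,0,-1.05]
    - [1,0.96,-7.5,0,0,0,-1.2]
    - [1,1.08,-8.4,0,0,0,-1.35]
    - [1,1.2,-9.4,0,0,0,-1.5]
    - [1,1.3,-10.3,0,0,0,-1.65]
    - [1,1.439,-11.227,0,0,0,-1.8]

```text
time_s: 8.15
ee_pos: [0.469, 0.3121, 0.1883]
eef_rot: [-3.139, -0.0, 2.277]
force: [0.9, 0.3, 1.1]
grip_width: 0.0945
grip_force: 0.0
```

```bash
python3 g.py .4725 .3098 .1 68.6; cat > st.py <<'E'
from m import *
c0=[(.373,-.375),(.380,-.287),(.5335,-.3862),(.542,-.298)]
for c in("scene","top"):
    im,D=ctrl.camera(c);p,_=cloud(c,D);cs=[]
    for X in c0:
        q=p[np.hypot(p[:,0]-X[0],p[:,1]-X[1])<.02];a=q[abs(q[:,2]-.074)<.005];b=q[q[:,2]>.082]
        cs.append(b[:,:2].mean(0));print(c,len(a),(a.mean(0)*1000).round(1),len(b),(b.mean(0)*1000).round(1))
    cs=np.array(cs);print(c,"pins centre",cs.mean(0).round(4),"ang",np.degrees(np.arctan2(*(cs[2:].mean(0)-cs[:2].mean(0))[::-1])).round(2),np.degrees(np.arctan2(*(cs[1::2].mean(0)-cs[::2].mean(0))[::-1])).round(2)-90)
E
python3 st.py
```

```text
8.15 [0.469  0.3121 0.1883] grasp z 0.1933 rot [-1.7985e+02 -3.0000e-02  1.3046e+02] q [ 0.52  0.36  1.52 -0.    1.27 -0.18] F [0.9 0.3 1.1] M [ 0.03 -0.17  0.03] w 0.09446061608351809 0.0
shift [-0.081  0.029  1.867] turn [-0.002 -0.001 -0.491] deg 28.1
shift [-0.081  0.029  1.867] turn [-1.00e-03  3.00e-03  2.65e+00] deg 151.9
scene 31 [ 378.2 -375.8   72.9] 17 [ 377.1 -376.5   90.7]
scene 28 [ 384.7 -285.4   72.7] 16 [ 382.7 -286.6   89.5]
scene 35 [ 536.4 -385.3   72.9] 18 [ 535.8 -385.7   89.5]
scene 38 [ 544.6 -297.    72.8] 17 [ 542.8 -297.7   89.1]
scene pins centre [ 0.4596 -0.3366] ang -3.66 -4.040000000000006
top 36 [ 372.9 -373.8   74.1] 14 [ 373.5 -375.3   93.1]
top 35 [ 379.5 -285.9   73. ] 13 [ 379.9 -286.9   93.3]
top 36 [ 533.  -386.    74.1] 12 [ 533.4 -386.3   93.7]
top 37 [ 539.7 -298.    73.3] 11 [ 539.6 -297.7   92.8]
top pins centre [ 0.4566 -0.3366] ang -3.9 -4.079999999999998
```

Call:
move_arm:
  targets:
    - [0,-0.081,0.029,0.5,0,0,-0.14]
    - [0,-0.081,0.029,1.0,0,0,-0.28]
    - [0,-0.081,0.029,1.5,0,0,-0.42]
    - [0,-0.081,0.029,1.8,0,0,-0.491]
    - [0,-0.081,0.029,1.8,0,0,-0.491]
    - [0,-0.081,0.029,1.8,0,0,-0.491]

```text
time_s: 8.85
ee_pos: [0.4742, 0.3081, 0.0996]
eef_rot: [-3.141, -0.001, 2.759]
force: [0.3, 0.7, -0.5]
grip_width: 0.0496
grip_force: 0.0
```

```bash
python3 g.py .4725 .3098 .038 68.6
```

```text
8.85 [0.4742 0.3081 0.0996] grasp z 0.1046 rot [-1.7994e+02 -4.0000e-02  1.5805e+02] q [ 0.51  0.46  1.6   0.    1.09 -0.68] F [ 0.3  0.7 -0.5] M [ 0.01 -0.11  0.  ] w 0.04957212755436715 0.0
shift [0.043 0.02  1.332] turn [-0.001 -0.001 -0.01 ] deg 0.6
shift [0.043 0.02  1.332] turn [-1.000e-03  2.000e-03  3.132e+00] deg 179.5
```

Call:
move_arm:
  targets:
    - [0,0.03,0.015,0.5,0,0,-0.008]
    - [0,0.03,0.015,1.0,0,0,-0.008]
    - [0,0.03,0.015,1.33,0,0,-0.008]
    - [0,0.03,0.015,1.33,0,0,-0.008]
    - [-1,0.03,0.015,1.33,0,0,-0.008]
    - [-1,0.03,0.015,1.33,0,0,-0.008]
    - [-1,0.03,0.015,1.33,0,0,-0.008]
    - [-1,0.03,0.015,1.33,0,0,-0.008]
    - [-1,0.03,0.015,1.33,0,0,-0.008]
    - [-1,0.03,0.015,1.33,0,0,-0.008]
  grip_force: 40

```text
time_s: 9.85
ee_pos: [0.4733, 0.3099, 0.0339]
eef_rot: [3.141, 0.0, 2.77]
force: [-2.1, -0.8, 4.6]
grip_width: 0.0117
grip_force: 40.0
```

```bash
python3 g.py .458 -.3366 .2 86; sleep 0; python3 -c "
from station import ctrl
ctrl.camera('top')"; python3 g.py
```

```text
9.85 [0.4733 0.3099 0.0339] grasp z 0.0389 rot [1.7998e+02 2.0000e-02 1.5869e+02] q [ 0.52  0.55  1.63 -0.    0.95 -0.68] F [-2.1 -0.8  4.6] M [-0.14  0.07 -0.04] w 0.01170516989732615 40.00119745731354
shift [ -4.415 -12.156  -3.225] turn [ 0.     0.    -0.302] deg 17.3
shift [ -4.415 -12.156  -3.225] turn [ 1.00e-03 -0.00e+00  2.84e+00] deg 162.7
9.9 [0.4733 0.3099 0.0339] grasp z 0.0389 rot [1.7998e+02 2.0000e-02 1.5869e+02] q [ 0.52  0.55  1.63  0.    0.95 -0.68] F [-2.1 -0.3  5.7] M [-0.19  0.15 -0.04] w 0.011785225034319665 40.00156760215759
```

Call:
move_arm:
  targets:
    - [-1,0,0,-0.3,0,0,0]
    - [-1,0,0,-0.9,0,0,0]
    - [-1,0,0,-1.6,0,0,0]
    - [-1,0,0,-2.3,0,0,0]
    - [-1,0,0,-2.9,0,0,0]
    - [-1,0,0,-3.2,0,0,0]
    - [-1,-0.2,-0.5,-3.2,0,0,0]
    - [-1,-0.5,-1.3,-3.2,0,0,0]
    - [-1,-0.8,-2.2,-3.2,0,0,-0.03]
    - [-1,-1.15,-3.1,-3.2,0,0,-0.05]
    - [-1,-1.5,-4,-3.2,0,0,-0.08]
    - [-1,-1.85,-4.9,-3.2,0,0,-0.1]

```text
time_s: 11.1
ee_pos: [0.4696, 0.0462, 0.1941]
eef_rot: [3.142, 0.0, 2.871]
force: [0.8, -0.2, -3.4]
grip_width: 0.0118
grip_force: 40.0
```

```bash
python3 g.py .458 -.3366 .2 86
```

```text
11.1 [0.4696 0.0462 0.1941] grasp z 0.1991 rot [1.8000e+02 1.0000e-02 1.6451e+02] q [ 0.02  0.15  1.77 -0.    1.23 -1.28] F [ 0.8 -0.2 -3.4] M [ 0.05 -0.24 -0.  ] w 0.011830370370929658 39.99959886074066
shift [-1.82  -7.44  -0.019] turn [ 0.   0.  -0.2] deg 11.5
shift [-1.82  -7.44  -0.019] turn [ 0.    -0.     2.941] deg 168.5
```

Call:
move_arm:
  targets:
    - [-1,-0.2,-0.8,0,0,0,-0.03]
    - [-1,-0.4,-1.7,0,0,0,-0.06]
    - [-1,-0.63,-2.6,0,0,0,-0.09]
    - [-1,-0.86,-3.5,0,0,0,-0.12]
    - [-1,-1.1,-4.4,0,0,0,-0.14]
    - [-1,-1.3,-5.3,0,0,0,-0.16]
    - [-1,-1.5,-6.1,0,0,0,-0.18]
    - [-1,-1.67,-6.8,0,0,0,-0.2]
    - [-1,-1.77,-7.2,0,0,0,-0.2]
    - [-1,-1.82,-7.4,0,0,0,-0.2]
    - [-1,-1.82,-7.44,0,0,0,-0.2]
    - [-1,-1.82,-7.44,0,0,0,-0.2]

```text
time_s: 12.3
ee_pos: [0.4581, -0.334, 0.1935]
eef_rot: [3.141, -0.0, 3.07]
force: [-0.4, -0.2, -4.4]
grip_width: 0.0117
grip_force: 40.0
```

```bash
python3 - <<'E'
from m import *
for c in("scene","top"):
    im,D=ctrl.camera(c);save("b_%s.png"%c,im[80:330,60:300] if c=="scene" else im[120:320,300:520]);p,_=cloud(c,D)
    s=(abs(p[:,0]-.458)<.16)&(abs(p[:,1]+.3366)<.16)
    q=p[s&(abs(p[:,2]-.188)<.006)];print(c,len(q),rect(q),q[:,2].mean().round(4))
E
python3 g.py .458 -.3366 .2 86
```

```text
scene 423 [ 458.4 -333.8  205.8  134.    -4.5] 0.1856
top 202 [ 467.6 -334.1  181.1  130.4   -3.7] 0.1865
12.4 [ 0.4583 -0.3338  0.1937] grasp z 0.1987 rot [179.99   0.   175.94] q [-0.69  0.36  1.5   0.    1.28 -2.19] F [-0.3 -0.1 -3.1] M [ 0.09 -0.16 -0.03] w 0.011994964608008508 39.998647570610046
shift [ 0.002 -0.057 -0.027] turn [ 0.     0.    -0.001] deg 0.1
shift [ 0.002 -0.057 -0.027] turn [ 0.    -0.     3.141] deg 179.9
```

View pics/b_scene.png

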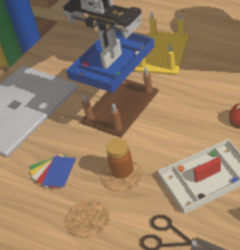

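The picture shows the jar upright on the near mat (crop 119,157) and the blue tray level above the stand (crop 110,55). I descend.

Call:
move_arm:
  targets:
    - [-1,0,-0.055,0.3,0,0,0]
    - [-1,0,-0.055,0.8,0,0,0]
    - [-1,0,-0.055,1.2,0,0,0]
    - [-1,0,-0.055,1.5,0,0,0]
    - [-1,0,-0.055,1.66,0,0,0]
    - [-1,0,-0.055,1.66,0,0,0]
    - [-1,0,-0.055,1.66,0,0,0]

```text
time_s: 13.1
ee_pos: [0.4581, -0.3375, 0.1108]
eef_rot: [-3.141, 0.0, 3.07]
force: [-0.7, -0.1, -3.9]
grip_width: 0.0118
grip_force: 40.0
```

```bash
python3 g.py .458 -.3366 .1 86
```

```text
13.1 [ 0.4581 -0.3375  0.1108] grasp z 0.1158 rot [-1.7998e+02  2.0000e-02  1.7590e+02] q [-0.7   0.45  1.58 -0.    1.11 -2.2 ] F [-0.7 -0.1 -3.9] M [ 0.05 -0.15 -0.03] w 0.01177907555155049 39.998579621315
shift [0.004 0.019 0.316] turn [-0.     0.    -0.002] deg 0.1
shift [0.004 0.019 0.316] turn [1.00e-03 1.00e-03 3.14e+00] deg 179.9
```

Call:
move_arm:
  targets:
    - [-1,0,0.01,0.04,0,0,0]
    - [-1,0,0.01,0.08,0,0,0]
    - [-1,0,0.01,0.12,0,0,0]
    - [-1,0,0.01,0.16,0,0,0]
    - [-1,0,0.01,0.2,0,0,0]
    - [-1,0,0.01,0.2,0,0,0]

```text
time_s: 13.7
ee_pos: [0.4578, -0.337, 0.1001]
eef_rot: [3.141, -0.0, 3.07]
force: [-0.5, 0.5, -3.7]
grip_width: 0.012
grip_force: 40.0
```

Call:
move_arm:
  targets:
    - [-1,0,0,0.1,0,0,0]
    - [-1,0,0,0.25,0,0,0]
    - [-1,0,0,0.4,0,0,0]
    - [-1,0,0,0.55,0,0,0]
    - [-1,0,0,0.7,0,0,0]
    - [-1,0,0,0.85,0,0,0]
    - [-1,0,0,0.95,0,0,0]
    - [-1,0,0,1.0,0,0,0]
    - [-1,0,0,1.03,0,0,0]
    - [-1,0,0,1.03,0,0,0]

```text
time_s: 14.7
ee_pos: [0.458, -0.3371, 0.049]
eef_rot: [-3.142, 0.0, 3.07]
force: [-0.2, -0.2, -3.7]
grip_width: 0.0117
grip_force: 40.0
```

Free all the way; 3 mm left.

Call:
move_arm:
  targets:
    - [-1,0,0,0.02,0,0,0]
    - [-1,0,0,0.04,0,0,0]
    - [-1,0,0,0.055,0,0,0]
    - [-1,0,0,0.065,0,0,0]
    - [-1,0,0,0.065,0,0,0]

```text
time_s: 15.2
ee_pos: [0.458, -0.3371, 0.0459]
eef_rot: [-3.142, 0.0, 3.07]
force: [-1.6, 0.7, 0.2]
grip_width: 0.0118
grip_force: 40.0
```

Call:
move_arm:
  targets:
    - [-1,0,0,0.01,0,0,0]
    - [0,0,0,0.01,0,0,0]
    - [0,0,0,0.01,0,0,0]
    - [0,0,0,0.01,0,0,0]
    - [0,0,0,0.01,0,0,0]
    - [0,0,0,-0.3,0,0,0]
    - [0,0,0,-0.9,0,0,0]
    - [0,0,0,-1.6,0,0,0]
    - [0,0,0,-2.3,0,0,0]
    - [0,0,0,-3,0,0,0]

```text
time_s: 16.2
ee_pos: [0.4578, -0.337, 0.1971]
eef_rot: [-3.142, 0.0, 3.07]
force: [-0.8, -0.7, 0.5]
grip_width: 0.0469
grip_force: 0.0
```

```bash
python3 g.py .6033 -.021 .12 52
```

```text
16.2 [ 0.4578 -0.337   0.1971] grasp z 0.2021 rot [-180.      0.    175.88] q [-0.7   0.36  1.5   0.    1.29 -2.2 ] F [-0.8 -0.7  0.5] M [ 0.09 -0.12 -0.01] w 0.046918894592921194 0.0
shift [-2.449  6.512  1.643] turn [-0.     0.     0.591] deg 33.9
shift [-2.449  6.512  1.643] turn [-0.   -0.   -2.55] deg 146.1
```

Call:
move_arm:
  targets:
    - [0,-0.3,0.8,0,0,0,0.1]
    - [0,-0.6,1.6,0,0,0,0.2]
    - [0,-0.9,2.4,0,0,0,0.3]
    - [0,-1.2,3.2,0,0,0,0.4]
    - [0,-1.5,4.0,0,0,0,0.5]
    - [0,-1.8,4.8,0.2,0,0,0.591]
    - [0,-2.1,5.6,0.6,0,0,0.591]
    - [0,-2.35,6.2,1.0,0,0,0.591]
    - [0,-2.449,6.512,1.4,0,0,0.591]
    - [0,-2.449,6.512,1.64,0,0,0.591]
    - [0,-2.449,6.512,1.64,0,0,0.591]
    - [0,-2.449,6.512,1.64,0,0,0.591]

```text
time_s: 17.4
ee_pos: [0.6035, -0.0221, 0.1144]
eef_rot: [3.141, 0.001, 2.478]
force: [-0.8, -0.2, 0.2]
grip_width: 0.0468
grip_force: 0.0
```

```bash
python3 g.py .6033 -.021 .038 52; python3 - <<'E'
from m import *
for c in("scene","top"):
    im,D=ctrl.camera(c);p,_=cloud(c,D)
    s=(abs(p[:,0]-.458)<.16)&(abs(p[:,1]+.3366)<.14)
    q=p[s&(abs(p[:,2]-.039)<.004)];print(c,"blue rim",len(q),rect(q),q[:,2].mean().round(4))
E
python3 st.py
```

```text
17.4 [ 0.6035 -0.0221  0.1144] grasp z 0.1194 rot [1.7999e+02 3.0000e-02 1.4197e+02] q [-0.1   0.52  1.47 -0.    1.15 -1.  ] F [-0.8 -0.2  0.2] M [ 0.08 -0.12  0.02] w 0.04675739294455203 0.0
shift [0.017 0.014 1.628] turn [ 0.     0.001 -0.001] deg 0.0
shift [0.017 0.014 1.628] turn [ 1.000e-03 -0.000e+00  3.141e+00] deg 180.0
scene blue rim 379 [ 459.3 -336.1  205.2  133.9   -3.9] 0.0381
top blue rim 318 [ 457.  -337.   201.9  131.5   -3.9] 0.0384
scene 29 [ 377.1 -375.9   72.5] 18 [ 377.3 -376.3   91.2]
scene 30 [ 384.5 -285.5   72.7] 16 [ 383.7 -285.9   90.4]
scene 36 [ 536.8 -384.5   73.2] 17 [ 535.5 -386.    89.7]
scene 37 [ 544.5 -296.5   72.9] 16 [ 544.1 -297.3   90.9]
scene pins centre [ 0.4601 -0.3364] ang -3.77 -4.75
top 33 [ 373.3 -374.3   74.3] 14 [ 372.9 -375.5   92.5]
top 35 [ 379.5 -286.5   74. ] 13 [ 379.9 -286.9   93.2]
top 31 [ 533.6 -386.1   74.1] 13 [ 533.1 -386.1   93.5]
top 37 [ 539.8 -298.3   73.1] 11 [ 539.  -297.7   91.8]
top pins centre [ 0.4562 -0.3366] ang -3.83 -4.159999999999997
```

The blue tray is fully home (rim at 39 mm, level, centred). Next, the white tray.

Call:
move_arm:
  targets:
    - [0,0.012,0.01,0.5,0,0,0]
    - [0,0.012,0.01,1.1,0,0,0]
    - [0,0.012,0.01,1.5,0,0,0]
    - [0,0.012,0.01,1.63,0,0,0]
    - [0,0.012,0.01,1.63,0,0,0]
    - [-1,0.012,0.01,1.63,0,0,0]
    - [-1,0.012,0.01,1.63,0,0,0]
    - [-1,0.012,0.01,1.63,0,0,0]
    - [-1,0.012,0.01,1.63,0,0,0]
    - [-1,0.012,0.01,1.63,0,0,0]
    - [-1,0.012,0.01,1.63,0,0,0]
  grip_force: 40

```text
time_s: 18.7
ee_pos: [0.6034, -0.0204, 0.0325]
eef_rot: [3.141, 0.0, 2.479]
force: [-2.0, -1.3, 3.1]
grip_width: 0.0121
grip_force: 40.0
```

Call:
move_arm:
  targets:
    - [-1,0,0,-0.3,0,0,0]
    - [-1,0,0,-0.9,0,0,0]
    - [-1,0,0,-1.6,0,0,0]
    - [-1,0,0,-2.3,0,0,0]
    - [-1,0,0,-3,0,0,0]
    - [-1,0,0,-3.6,0,0,0]
    - [-1,0,0,-3.8,0,0,0]
    - [-1,0,0,-3.8,0,0,0]
    - [-1,0,0,-3.8,0,0,0]

```text
time_s: 19.6
ee_pos: [0.6027, -0.0202, 0.2206]
eef_rot: [-3.14, -0.002, 2.479]
force: [0.0, 0.1, -3.3]
grip_width: 0.0116
grip_force: 40.0
```

```bash
python3 g.py .458 -.3366 .225 86
```

```text
19.6 [ 0.6027 -0.0202  0.2206] grasp z 0.2256 rot [-1.7993e+02 -1.1000e-01  1.4202e+02] q [-0.09  0.42  1.36  0.    1.37 -1.  ] F [ 0.   0.1 -3.3] M [ 0.05 -0.12  0.04] w 0.011581402650222594 39.99794661998749
shift [-1.612 -6.769  0.017] turn [-0.001 -0.002 -0.593] deg 34.0
shift [-1.612 -6.769  0.017] turn [-3.000e-03  1.000e-03  2.549e+00] deg 146.0
```

Call:
move_arm:
  targets:
    - [-1,-0.1,-0.4,0,0,0,-0.04]
    - [-1,-0.25,-1.1,0,0,0,-0.1]
    - [-1,-0.42,-1.8,0,0,0,-0.16]
    - [-1,-0.6,-2.6,0,0,0,-0.22]
    - [-1,-0.8,-3.4,0,0,0,-0.3]
    - [-1,-1.0,-4.2,0,0,0,-0.37]
    - [-1,-1.2,-5,0,0,0,-0.44]
    - [-1,-1.37,-5.7,0,0,0,-0.51]
    - [-1,-1.5,-6.3,0,0,0,-0.56]
    - [-1,-1.58,-6.65,0,0,0,-0.593]
    - [-1,-1.61,-6.77,0,0,0,-0.593]
    - [-1,-1.61,-6.77,0,0,0,-0.593]

```text
time_s: 20.8
ee_pos: [0.458, -0.3367, 0.2209]
eef_rot: [3.14, -0.002, 3.07]
force: [0.8, 0.7, -3.3]
grip_width: 0.0116
grip_force: 40.0
```

Call:
move_arm:
  targets:
    - [-1,0,0,0.3,0,0,0]
    - [-1,0,0,0.7,0,0,0]
    - [-1,0,0,1.0,0,0,0]
    - [-1,0,0,1.2,0,0,0]
    - [-1,0,0,1.3,0,0,0]
    - [-1,0,0,1.3,0,0,0]
    - [-1,0,0,1.3,0,0,0]

```text
time_s: 21.5
ee_pos: [0.4588, -0.3367, 0.1578]
eef_rot: [-3.141, 0.001, 3.072]
force: [0.2, -0.5, -3.0]
grip_width: 0.0118
grip_force: 40.0
```

```bash
python3 - <<'E'
from m import *
for c in("scene","top"):
    im,D=ctrl.camera(c);p,_=cloud(c,D)
    s=(abs(p[:,0]-.458)<.16)&(abs(p[:,1]+.3366)<.16)
    q=p[s&(p[:,2]>.134)&(p[:,2]<.148)];print(c,len(q),rect(q),q[:,2].mean().round(4))
    q=im[110:290,90:270] if c=="scene" else im[150:290,330:510]
    save("w_%s.png"%c,cv2.resize(q,None,fx=4,fy=4,interpolation=cv2.INTER_CUBIC)[:600])
E
python3 g.py .458 -.3366 .14 86
```

```text
scene 1000 [ 460.1 -336.1  205.3  133.7   -4.2] 0.1403
top 372 [ 468.7 -336.2  183.8  130.2   -3.2] 0.1407
21.6 [ 0.4587 -0.3368  0.1579] grasp z 0.1629 rot [-1.7996e+02  5.0000e-02  1.7600e+02] q [-0.7   0.4   1.54 -0.    1.2  -2.2 ] F [ 0.4  0.6 -3.7] M [ 0.05 -0.08  0.03] w 0.011610932640437178 39.99813616275787
shift [0.015 0.003 0.459] turn [-0.001  0.001 -0.   ] deg 0.1
shift [0.015 0.003 0.459] turn [1.000e-03 1.000e-03 3.142e+00] deg 180.0
```

View pics/w_scene.png

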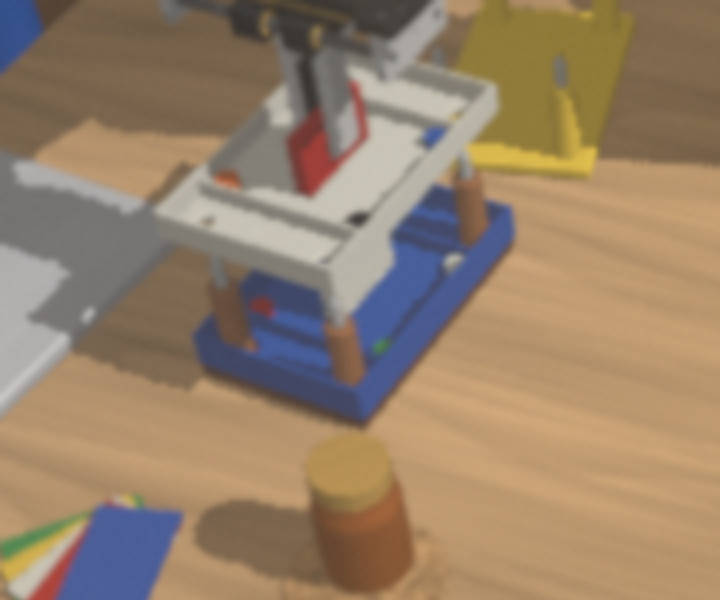

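The picture shows the white tray level above the pins and the blue tray seated below with its posts through the holes (pins at about (218,270), (338,300), (463,165)). I lower slowly.

Call:
move_arm:
  targets:
    - [-1,0.01,0,0.2,0,0,0]
    - [-1,0.01,0,0.4,0,0,0]
    - [-1,0.01,0,0.48,0,0,0]
    - [-1,0.01,0,0.53,0,0,0]
    - [-1,0.01,0,0.56,0,0,0]
    - [-1,0.01,0,0.59,0,0,0]
    - [-1,0.01,0,0.59,0,0,0]
    - [-1,0.01,0,0.59,0,0,0]

```text
time_s: 22.4
ee_pos: [0.458, -0.3367, 0.1278]
eef_rot: [-3.141, 0.0, 3.072]
force: [0.1, 0.6, -3.9]
grip_width: 0.0118
grip_force: 40.0
```

Call:
move_arm:
  targets:
    - [-1,0,0,0.03,0,0,0]
    - [-1,0,0,0.06,0,0,0]
    - [-1,0,0,0.09,0,0,0]
    - [-1,0,0,0.12,0,0,0]
    - [-1,0,0,0.12,0,0,0]

```text
time_s: 22.9
ee_pos: [0.4577, -0.3368, 0.1214]
eef_rot: [-3.142, -0.0, 3.072]
force: [-1.2, -2.0, -4.7]
grip_width: 0.0118
grip_force: 40.0
```

Call:
move_arm:
  targets:
    - [-1,0.006,-0.01,0.02,0,0,0]
    - [-1,0.006,-0.01,0.05,0,0,0]
    - [-1,0.006,-0.01,0.08,0,0,0]
    - [-1,0.006,-0.01,0.1,0,0,0]
    - [-1,0.006,-0.01,0.1,0,0,0]

```text
time_s: 23.4
ee_pos: [0.4576, -0.337, 0.1165]
eef_rot: [3.141, -0.0, 3.072]
force: [-0.7, 0.6, -3.5]
grip_width: 0.0117
grip_force: 40.0
```

Free on the full pin diameter. The bottom is at 84 mm, with 10 mm to go.

Call:
move_arm:
  targets:
    - [-1,0,0,0.05,0,0,0]
    - [-1,0,0,0.1,0,0,0]
    - [-1,0,0,0.14,0,0,0]
    - [-1,0,0,0.17,0,0,0]
    - [-1,0,0,0.17,0,0,0]

```text
time_s: 23.9
ee_pos: [0.4575, -0.337, 0.1079]
eef_rot: [3.141, -0.0, 3.072]
force: [0.6, 0.3, -4.2]
grip_width: 0.0116
grip_force: 40.0
```

Call:
move_arm:
  targets:
    - [-1,0,0,0.015,0,0,0]
    - [-1,0,0,0.025,0,0,0]
    - [-1,0,0,0.025,0,0,0]

```text
time_s: 24.2
ee_pos: [0.4576, -0.3371, 0.1069]
eef_rot: [-3.142, -0.0, 3.072]
force: [0.7, -0.4, -3.4]
grip_width: 0.0118
grip_force: 40.0
```

Call:
move_arm:
  targets:
    - [-1,0,0,0.008,0,0,0]
    - [-1,0,0,0.016,0,0,0]
    - [-1,0,0,0.016,0,0,0]

```text
time_s: 24.5
ee_pos: [0.4577, -0.3371, 0.1065]
eef_rot: [-3.141, 0.0, 3.072]
force: [-2.7, 2.2, 2.9]
grip_width: 0.0115
grip_force: 40.0
```

Call:
move_arm:
  targets:
    - [0,0,0,0,0,0,0]
    - [0,0,0,0,0,0,0]
    - [0,0,0,0,0,0,0]
    - [0,0,0,0,0,0,0]
    - [0,0,0,-0.3,0,0,0]
    - [0,0,0,-0.8,0,0,0]
    - [0,0,0,-1.4,0,0,0]
    - [0,0,0,-2,0,0,0]
    - [0,0.5,2,-2,0,0,0]
    - [0,1,3.5,-2,0,0,0]
    - [0,1.0,5,-2,0,0,0]
    - [0,1.0,6,-2,0,0,0]

```text
time_s: 25.7
ee_pos: [0.4314, -0.1377, 0.2063]
eef_rot: [-3.141, 0.001, 3.071]
force: [0.7, 0.2, 0.4]
grip_width: 0.0472
grip_force: 0.0
```

```bash
python3 - <<'E'
from m import *
for c in("scene","top"):
    im,D=ctrl.camera(c);p,_=cloud(c,D)
    s=(abs(p[:,0]-.458)<.14)&(abs(p[:,1]+.3366)<.14)
    q=p[s&(abs(p[:,2]-.095)<.006)];print(c,"white rim",len(q),rect(q),q[:,2].mean().round(4))
    a=np.radians(-4);l=(p[s]-[.458,-.3366,0]);x=l[:,0]*np.cos(a)+l[:,1]*np.sin(a);y=-l[:,0]*np.sin(a)+l[:,1]*np.cos(a)
    for nm,m in(("+x",x>.09),("-x",x<-.09),("+y",y>.058),("-y",y<-.058)):
        z=l[m&(abs(l[:,2]-.095)<.006),2];print(nm,len(z),z.mean().round(4),np.percentile(z,90).round(4))
    q=im[110:290,90:270] if c=="scene" else im[150:290,330:510]
    save("f_%s.png"%c,cv2.resize(q,None,fx=4,fy=4,interpolation=cv2.INTER_CUBIC)[:600])
    f=ctrl.cut_out(c,"jar_mid");print("jar",[(x["score"],x["point"]) for x in f[:1]])
E
python3 g.py
```

```text
scene white rim 626 [ 458.9 -336.9  205.9  134.4   -3.8] 0.0928
+x 110 0.0928 0.0953
-x 89 0.0928 0.0958
+y 140 0.0925 0.0953
-y 143 0.0929 0.0959
jar [(0.6, [179.1, 238.8])]
top white rim 531 [ 458.3 -337.6  202.1  132.3   -4. ] 0.0939
+x 82 0.0945 0.0985
-x 70 0.0952 0.0984
+y 80 0.0947 0.0984
-y 153 0.0942 0.0978
jar [(0.74, [368.1, 148.0])]
25.9 [ 0.4324 -0.1388  0.2065] grasp z 0.2115 rot [-1.7998e+02  5.0000e-02  1.7612e+02] q [-0.39  0.1   1.8  -0.    1.25 -1.89] F [ 0.2 -0.6  0.4] M [-0.01 -0.1   0.02] w 0.04740032360089876 0.0
```

View pics/f_scene.png

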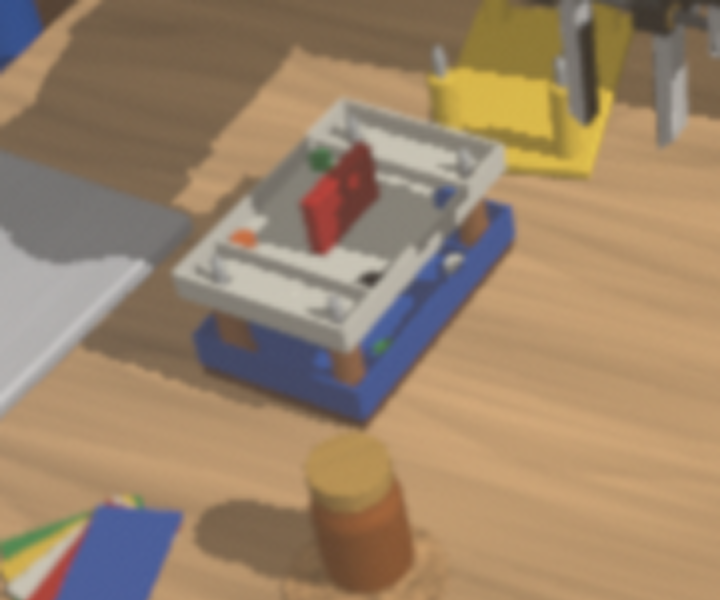

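View pics/f_top.png

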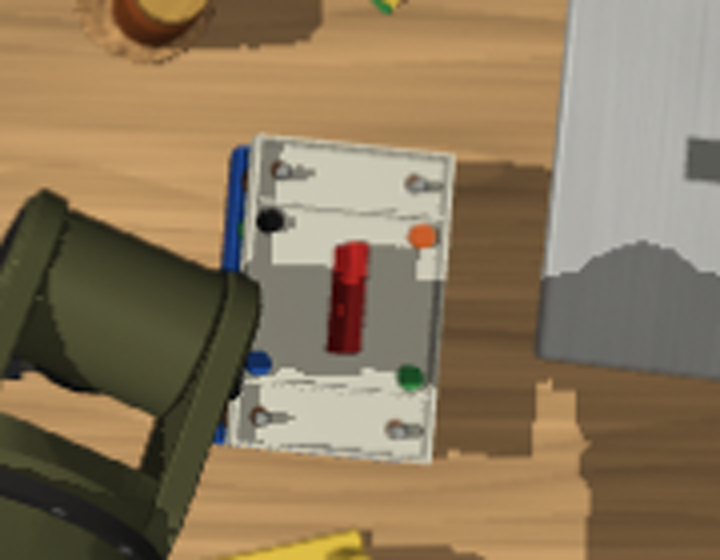

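Both pictures show all four pins through the white tray: scene crop (215,265), (335,305), (350,130), (465,160). It sits level on the shoulders, with the blue tray home below and the jar upright on the near mat. I hand in.

```bash
python3 -c "
from station import ctrl
print(ctrl.hand_in())"
```

```text
the job is handed in; nothing more can be done
None
```

The job is handed in at about 26 s: the jar stands upright on the near mat, the blue tray is home on the board, and the white tray sits level on the shoulders with all four pins through; the cone, pincushion, scissors and cards were not touched.

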